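# Tip the job tally down the row

### The arm

A 7-joint arm with a two-finger parallel gripper is mounted at the origin on a cart in front of the work surface, level with it; the furniture and walls round the work are solid. World frame = base frame: x ahead of the robot, y to its left, z up, the work surface at z = 0. Lengths are in m, angles in rad, forces in N, time in s.
With the tool pointing down it reaches from about 0.4 to 0.85 m from the base axis. Payload 10.4 kg.
Tool frame: the origin (TCP) lies midway between the tips of the shut fingers; the grasp point (between the pads) lies 19 mm behind it (bot.tcp_to_grasp is the distance from the TCP to the grasp point, in m); z points along the fingers, y is the line along which they close (so a half turn about z gives the same grasp; the last joint's range is limited). The gripper opens to 85 mm and grips with 20 to 120 N. Pads are 22 mm wide; open, the fingers measure 114 mm over their backs; the gripper's body (76 mm by 85 mm) begins 54 mm behind the grasp point. The pads swing forward as they close: fully open they stand 13 mm farther back than shut.
Start: joints at [-1.181, 0.332, -0.065, 1.46, 0.022, 1.35, -0.088], TCP at [0.251, 0.573, 0.231] pointing down, gripper open.
Joint ranges: [-2.6, 2.6], [-0.5, 2.12], [-1.47, 1.34], [0.16, 2.42], [-1.27, 4.41], [0.06, 2.06], [-2.6, 2.6]. Speed limits (rad/s): [2.22, 2.22, 2.79, 2.79, 3.14, 3.14, 3.14].

### API

Orientations are given as a unit quaternion [x, y, z, w].
In Python, from cell import bot, cams, job gives the robot as it stands. The module is installed in compiled form; this text tells all that it offers.
- The arm moves only by the shell command python3 -m jog 'ROWS' [FORCE]. ROWS is text: rows parted by semicolons, each of 5 numbers parted by spaces: the closure in counts, from 0 (fully open) to 255 (shut), then the shift along the tool's x, y, z in m, then the turn about the tool's z in degrees. A call has 1 to 5 rows; each row shifts and turns the commanded pose from where the row before left it, along the tool's axes as they then stand; what a row does not reach is not made up. A row lasts 1/10 s, in which the tool goes at most 50 mm and 8.59 degrees, less where a joint would pass 70% of its speed; a pose out of reach is approached as far as the arm can. A call is refused whole if a number of a shift passes 0.05 or a number of a turn 8.59, either way. A call with a gripper value outside its range is refused whole. The fingers move at their own pace and stop on an object; FORCE is the grip in N (left out, the last holds). Time passes only in rows, so rows that do not move let the fingers close. It gives the time, the measured TCP pose, the force, the opening and the grip force at its end, in the units of the state.
- bot.observe(): the state, without advancing time (a new reading comes with each control period).
- cams.read_camera(name): name is "scene" or "side" or "wrist"; returns a dict with "frame" (480x640x3 uint8, red, green, blue), "intrinsics" (3x3 intrinsics, pixels), "pose" (4x4, takes a point from camera to world coordinates). Camera axes: x right, y down, z forward; pixel columns grow to the right and rows downward; lengths in m; the calibration is good to about 2 mm. The wrist camera is an equidistant fisheye: a pixel r from the principal point sees the ray r / f radians off the axis. A picture is of the moment at which its call begins. There is no depth.
- job.finish_job(): hands the job in; it is judged then, once.
Trained networks look in a picture, given as the dict that the camera call returned (one of the last four; its "shot" number tells which), for a name from the list of things; names that differ only in an ending like _2 or _b are one class to them, and where a whole thing is asked for, a point or a joint stands for the part that bears it (a point fixed in the world has none). Each returns a list of dicts, best first, with "confidence" (0 to 1); they miss things now and then, are a little off and sometimes report something else, mostly with a low value. They report only what shows in the picture. A call takes as long as a camera call.
- cams.look_for(query, picture): "box" ([centre column, centre row, width, height] as shares, 0 to 1, of the picture: columns of its width, rows of its height, round what is visible of it).
- cams.regions_of(query, picture): "mask" (480x640 bool, what is visible of it) and "box" ([centre column, centre row, width, height] as shares, 0 to 1, of the picture: columns of its width, rows of its height, round what is visible of it).
- cams.mark_of(query, picture): "centre" ([column, row] as shares, 0 to 1, of the picture: columns of its width, rows of its height: a listed point, or the origin of a listed thing).
The state is a dict: "time_s": time; "qpos": joint angles; "joint_vel": joint speeds; "effort": joint torques, N m; "position": TCP position; "tool_rot": TCP orientation; "ft_force": force on the tool from outside, world axes, zero at the start; "ft_torque": the same for the moment, N m; "gripper_width": finger opening in m; "grip_force": force on a finger pad.
Only numpy, scipy, OpenCV 4.12 (cv2) and the standard library are available. Lean on these libraries where they do the work, as an engineer would, in place of code of your own. Each camera call takes 0.05 s, during which the arm holds its last target. There are 200 camera calls.

### The job

The batch of five is finished, so clear the tally: with the fingertips, run lightly along the curved row from its outer white end and lay the five white tags down one after the other toward the red tag. Leave the red tag standing for the piece still to be reworked, do not lift or shove the tally rail, leave the things around it alone, and finish clear of everything.

Things in the scene. Friction and masses are not known exactly. Their poses are not given: they have to be found in the camera images.
- rail: loose tally rail, 0.9 kg: curved dark base 46 mm wide, 16 mm high, about 0.34 m long, its middle line an arc of radius 120 mm, with five white tags and then a red one standing in a row on that line. Origin: on the bench under the arc's middle; z up, x out of the arc (its centre is at x = -120 mm), y from the red end to the white end. Brass hinge ears stand to 27 mm above the bench
- tag_1_foot (a point): foot of the first white (at the outer end of the row, farthest from the red tag) tag: the point on its hinge pin, mid-width, 23 mm above the bench (7 mm above the base's top); it does not move when the tag tips. White tags stand 46 mm apart along the arc. Each tag is 38 mm tall above its pin: 10 mm stem, round 22 mm head, 4 mm thick, face square to the row
- tag_2_foot (a point): foot of the second white tag: the point on its hinge pin, mid-width, 23 mm above the bench (7 mm above the base's top); it does not move when the tag tips
- tag_3_foot (a point): foot of the third white tag: the point on its hinge pin, mid-width, 23 mm above the bench (7 mm above the base's top); it does not move when the tag tips
- tag_4_foot (a point): foot of the fourth white tag: the point on its hinge pin, mid-width, 23 mm above the bench (7 mm above the base's top); it does not move when the tag tips
- tag_5_foot (a point): foot of the fifth white (last before the red) tag: the point on its hinge pin, mid-width, 23 mm above the bench (7 mm above the base's top); it does not move when the tag tips
- red_tag_foot (a point): foot of the red tag: the point on its hinge pin, mid-width, 23 mm above the bench (7 mm above the base's top); it does not move when the tag tips; 65 mm along the arc after the last white one
- tag_1 (a joint): tilt of the first white (at the outer end of the row, farthest from the red tag) tag, rad: 0 upright, grows as it tips toward the red end, 1.45 laid down on its stop. Every hinge has friction: about 1 N at the head tips it, only toward the red end, and it stays where it is left. Laid tags reach 30 mm above the bench; fingertips carried along with their ends 32 to 36 mm above the bench lay each tag over as they pass
- tag_2 (a joint): tilt of the second white tag, rad: 0 upright, grows as it tips toward the red end, 1.45 laid down on its stop
- tag_3 (a joint): tilt of the third white tag, rad: 0 upright, grows as it tips toward the red end, 1.45 laid down on its stop
- tag_4 (a joint): tilt of the fourth white tag, rad: 0 upright, grows as it tips toward the red end, 1.45 laid down on its stop
- tag_5 (a joint): tilt of the fifth white (last before the red) tag, rad: 0 upright, grows as it tips toward the red end, 1.45 laid down on its stop
- red_tag (a joint): tilt of the red tag, rad: 0 upright, grows as it tips away from the white tags, 1.45 laid down
- ring: loose teal wax ring carving, 27x24x29 mm, in the hollow of the arc; origin at the centre of its underside
- tube: loose short brass tube, 28 mm wide and 28 mm high, standing outside the arc; origin at the centre of its underside
- block: loose brass dapping block, a 40 mm cube with round hollows, standing outside the arc; origin at the centre of its underside

How it is judged:
On the way, in this order (a step that is already met when the one before it is completed fails the run):
1. the first white tag is laid down (tilt over 1.0 rad) before the next (value of joint tag_1 above 1 rad), for 0.02 s.
2. the second white tag is laid down (tilt over 1.0 rad) before the next (value of joint tag_2 above 1 rad), for 0.02 s.
3. the third white tag is laid down (tilt over 1.0 rad) before the next (value of joint tag_3 above 1 rad), for 0.02 s.
4. the fourth white tag is laid down (tilt over 1.0 rad) before the next (value of joint tag_4 above 1 rad), for 0.02 s.
5. the fifth white tag is laid down (tilt over 1.0 rad) before the next (value of joint tag_5 above 1 rad), for 0.02 s.
At the end, for the whole second after the job is handed in: all five white tags tipped over 1.0 rad (57 degrees) toward the red end, the red tag within 0.2 rad of upright, the rail standing flat within 20 mm of where it was, the ring, tube and block within 15 mm of where they were (value of joint each of tag_1, tag_2, tag_3, tag_4, tag_5 above 1 rad and value of joint red_tag below 0.2 rad and distance of rail from where it was at the start of the episode below 0.02 m and height (world z) of rail below 0.004 m and angle between rail's own z axis and vertical below 0.05 rad and distance of each of ring, tube, block from where it was at the start of the episode below 0.015 m); the robot touches nothing.
It fails at once if the red tag is tipped by more than 0.3 rad (value of joint red_tag above 0.3 rad).
It fails at once if the tally is pressed with more than 20 N (contact force between the fingers and rail above 20 N).
It fails at once if the rail is shoved more than 25 mm (distance of rail from where it was at the start of the episode above 0.025 m).
It fails at once if the rail is lifted or tipped up (height (world z) of rail above 0.008 m or angle between rail's own z axis and vertical above 0.1 rad).
It fails at once if the ring, tube or block is displaced by more than 15 mm (distance of any of ring, tube, block from where it was at the start of the episode above 0.015 m).
It also fails if it takes over 38 s, if anything falls off the work surface, if the arm or the gripper's body presses on something with over 40 N, if the wrist force passes 120 N, or if a joint passes its speed limit or range.

## Working session

There is one attempt and no reset: what is moved stays moved. The work goes in short steps, Python scripts to look and compute and a shell command to move; the robot and the scene stay as the last step left them, time stands still between calls to the robot, and variables do not carry over. Pictures are saved under pics/ and viewed, at most 10 in all, crops included, and the job is handed in when it is done.

```bash
mkdir -p pics; python3 - <<'E'
from cell import bot,cams
import cv2,numpy as np
s=bot.observe();print(s['time_s'],s['position'],s['tool_rot'],s['gripper_width'])
names=['tag_1_foot','tag_2_foot','tag_3_foot','tag_4_foot','tag_5_foot','red_tag_foot','rail','ring','tube','block']
ims=[]
for c in ['scene','side']:
    p=cams.read_camera(c);ims.append(p['frame'])
    K=np.array(p['intrinsics']);T=np.array(p['pose'])
    print(c,T[:3,3].round(3))
    for n in names:
        z=0.023 if 'foot' in n else 0
        for r in cams.mark_of(n,p)[:6]:
            u=np.array(r['centre'])*[640,480]
            d=T[:3,:3]@np.linalg.inv(K)@[u[0],u[1],1]
            t=(z-T[2,3])/d[2]
            print(n,round(r['confidence'],2),u.round(0),(T[:3,3]+t*d).round(4))
    cv2.imwrite(f'pics/{c}.png',p['frame'][...,::-1])
E
```

```text
0.0 [0.25060642 0.57215365 0.23051893] [ 2.04942713e-01  9.78773707e-01 -7.08772603e-04 -1.11324164e-04] 0.08524288757066226
scene [0.173 0.374 0.485]
tag_1_foot 0.94 [257. 251.] [ 0.5859 -0.1865  0.023 ]
tag_2_foot 0.67 [268. 235.] [ 0.5969 -0.2392  0.023 ]
tag_3_foot 0.78 [289. 228.] [ 0.5748 -0.2776  0.023 ]
tag_5_foot 0.78 [334. 223.] [ 0.5093 -0.3335  0.023 ]
tag_5_foot 0.3 [331. 257.] [ 0.4643 -0.2309  0.023 ]
red_tag_foot 0.67 [366. 233.] [ 0.442  -0.3312  0.023 ]
rail 0.62 [305. 236.] [ 0.5544 -0.3006  0.    ]
ring 0.49 [325. 256.] [ 0.4881 -0.2582 -0.    ]
tube 0.73 [259. 223.] [ 0.6575 -0.3004  0.    ]
block 0.84 [337. 214.] [ 0.535  -0.4048  0.    ]
side [0.463 0.489 0.389]
tag_1_foot 0.64 [248. 282.] [ 0.5922 -0.1876  0.023 ]
tag_1_foot 0.5 [255. 265.] [ 0.5909 -0.2364  0.023 ]
tag_2_foot 0.76 [253. 269.] [ 0.5914 -0.2259  0.023 ]
tag_2_foot 0.26 [287. 260.] [ 0.5491 -0.2564  0.023 ]
tag_3_foot 0.92 [268. 256.] [ 0.5764 -0.2674  0.023 ]
tag_4_foot 0.77 [293. 247.] [ 0.5453 -0.2995  0.023 ]
tag_4_foot 0.33 [334. 274.] [ 0.4833 -0.2188  0.023 ]
tag_5_foot 0.66 [325. 240.] [ 0.5006 -0.3271  0.023 ]
red_tag_foot 0.81 [364. 240.] [ 0.4438 -0.3307  0.023 ]
red_tag_foot 0.59 [308. 230.] [ 0.5285 -0.363   0.023 ]
rail 0.97 [285. 258.] [ 0.5588 -0.3095  0.    ]
ring 0.71 [333. 275.] [ 0.4863 -0.261   0.    ]
tube 0.64 [217. 262.] [ 0.6549 -0.2895  0.    ]
block 0.83 [305. 232.] [ 0.5368 -0.4083  0.    ]
```

```bash
cat > fit.py <<'E'
import numpy as np
from scipy.optimize import least_squares
A=-0.38333*np.arange(5); A=np.r_[A,A[4]-0.54167]
def fit(obs):
    # obs: list of (i,x,y); params cx,cy,phi0
    f=lambda p:np.concatenate([[p[0]+.12*np.cos(p[2]+A[i])-x,p[1]+.12*np.sin(p[2]+A[i])-y] for i,x,y in obs])
    r=least_squares(f,[.47,-.22,.3],loss='soft_l1',f_scale=.004);return r.x,f(r.x)
E
python3 - <<'E'
from fit import *
sc=[(0,.5859,-.1865),(1,.5969,-.2392),(2,.5748,-.2776),(4,.5093,-.3335),(5,.442,-.3312)]
si=[(0,.5922,-.1876),(1,.5914,-.2259),(2,.5764,-.2674),(3,.5453,-.2995),(4,.5006,-.3271),(5,.4438,-.3307)]
for o in (sc,si,sc+si):
    p,r=fit(o);print(p.round(4),(r*1000).round(1))
for a in A: print((p[:2]+.12*np.array([np.cos(p[2]+a),np.sin(p[2]+a)])).round(4))
E
```

```text
[ 0.4734 -0.2175  0.242 ] [ 4.  -2.2 -4.7  4.8  2.5  0.  -2.8  0.7  0.3 -2.1]
[ 0.4725 -0.2107  0.2441] [-3.2  5.9 -0.1 -1.5  0.1 -3.2  1.2 -5.7  5.3  1.1 -2.2  4. ]
[ 0.473  -0.2144  0.2418] [ 3.6  0.8 -5.1  7.9  2.   3.1 -3.3  3.8 -0.2  0.9 -2.7  1.9  0.4 -5.4
  0.4 -7.1  1.5 -9.5  5.4 -2.6 -2.   0.4]
[ 0.5895 -0.1857]
[ 0.5918 -0.2313]
[ 0.5768 -0.2745]
[ 0.5468 -0.309 ]
[ 0.506  -0.3297]
[ 0.4418 -0.3303]
```

View pics/side.png

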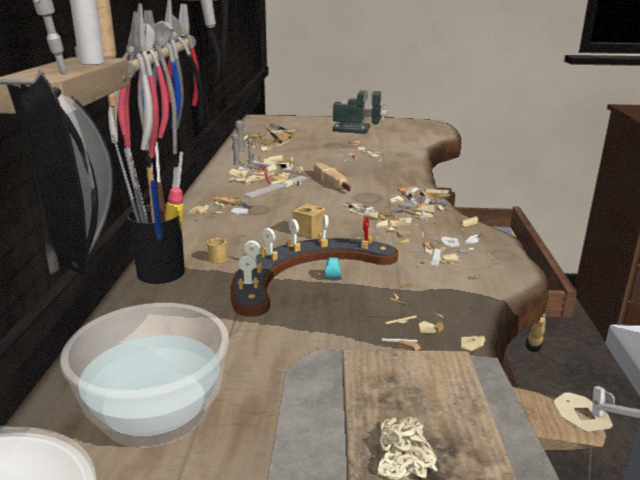

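```bash
cat > plan.py <<'E'
import sys,numpy as np
from cell import bot
from scipy.spatial.transform import Rotation as R
def rows(wps,n,turn,g):
    s=bot.observe();M=R.from_quat(s['tool_rot']).as_matrix()
    print(s['time_s'],s['position'].round(4),s['ft_force'].round(1),'-x heading',np.degrees(np.arctan2(-M[1,0],-M[0,0])).round(1))
    P=np.array(s['position']);h=np.degrees(np.arctan2(M[1,0],M[0,0]))
    for w,k,t in zip(wps,n,turn):
        d=(np.array(w)-P)/k;P=np.array(w)
        for _ in range(k):
            c,sn=np.cos(np.radians(h)),np.sin(np.radians(h))
            print(g,round(c*d[0]+sn*d[1],3),round(sn*d[0]-c*d[1],3),round(-d[2],3),round(t/k,1),end='; ')
            h-=t/k
        print()
E
python3 -c "
from plan import rows
rows([(.47,.35,.23),(.55,.12,.22),(.55,-.13,.2)],[7,6,6],[20,16,16],255)"
```

```text
1.1 [0.2507 0.5725 0.2313] [0.  0.9 0.5] -x heading -23.6
255 -0.041 -0.017 0.0 2.9; 255 -0.042 -0.014 0.0 2.9; 255 -0.043 -0.012 0.0 2.9; 255 -0.043 -0.01 0.0 2.9; 255 -0.044 -0.008 0.0 2.9; 255 -0.044 -0.006 0.0 2.9; 255 -0.044 -0.004 0.0 2.9; 
255 -0.036 -0.019 0.002 2.7; 255 -0.037 -0.017 0.002 2.7; 255 -0.038 -0.015 0.002 2.7; 255 -0.038 -0.013 0.002 2.7; 255 -0.039 -0.012 0.002 2.7; 255 -0.039 -0.01 0.002 2.7; 
255 -0.036 -0.021 0.003 2.7; 255 -0.037 -0.019 0.003 2.7; 255 -0.038 -0.018 0.003 2.7; 255 -0.039 -0.016 0.003 2.7; 255 -0.039 -0.014 0.003 2.7; 255 -0.04 -0.012 0.003 2.7;
```

```bash
python3 -m jog '255 -0.041 -0.017 0 2.9; 255 -0.042 -0.014 0 2.9; 255 -0.043 -0.012 0 2.9; 255 -0.043 -0.010 0 2.9; 255 -0.044 -0.008 0 2.9' 
python3 -m jog '255 -0.044 -0.006 0 2.9; 255 -0.044 -0.004 0 2.9; 255 -0.036 -0.019 0.002 2.7; 255 -0.037 -0.017 0.002 2.7; 255 -0.038 -0.015 0.002 2.7'
python3 -m jog '255 -0.038 -0.013 0.002 2.7; 255 -0.039 -0.012 0.002 2.7; 255 -0.039 -0.010 0.002 2.7; 255 -0.036 -0.021 0.003 2.7; 255 -0.037 -0.019 0.003 2.7'
python3 -m jog '255 -0.038 -0.018 0.003 2.7; 255 -0.039 -0.016 0.003 2.7; 255 -0.039 -0.014 0.003 2.7; 255 -0.040 -0.012 0.003 2.7; 255 0 0 0 0'
cat > look.py <<'E'
from cell import bot,cams
import cv2,numpy as np,sys
def look(c,tag,names=['tag_1_foot','tag_2_foot','tag_3_foot','tag_4_foot','tag_5_foot','red_tag_foot','rail'],k=2):
    p=cams.read_camera(c);K=np.array(p['intrinsics']);T=np.array(p['pose'])
    for n in names:
        z=0.023 if 'foot' in n else 0
        for r in cams.mark_of(n,p)[:k]:
            u=np.array(r['centre'])*[640,480]
            v=(u-[K[0,2],K[1,2]])/[K[0,0],K[1,1]]
            if c=='wrist':
                th=np.linalg.norm(v);ray=np.r_[v/th*np.sin(th),np.cos(th)]
            else: ray=np.r_[v,1]
            d=T[:3,:3]@ray;t=(z-T[2,3])/d[2]
            print(n,round(r['confidence'],2),u.round(0),(T[:3,3]+t*d).round(4))
    cv2.imwrite(f'pics/{tag}.png',p['frame'][...,::-1])
E
python3 -c "
from look import look
look('wrist','w1')
from cell import bot
s=bot.observe();print(s['time_s'],s['position'],s['qpos'].round(2))"
```

```text
time_s: 1.6
position: [0.4076, 0.4129, 0.2315]
tool_rot: [0.328, 0.945, 0.0, 0.0]
ft_force: [0.7, 1.0, -0.1]
gripper_width: 0.0123
grip_force: 0.0
time_s: 2.1
position: [0.5076, 0.233, 0.2253]
tool_rot: [0.44, 0.898, 0.0, 0.0]
ft_force: [0.5, 0.9, 0.3]
gripper_width: 0.0001
grip_force: 0.0
time_s: 2.6
position: [0.5453, 0.0346, 0.2133]
tool_rot: [0.542, 0.84, 0.0, 0.0]
ft_force: [0.9, -0.3, 0.1]
gripper_width: 0.0002
grip_force: 0.0
time_s: 3.1
position: [0.5421, -0.1379, 0.2014]
tool_rot: [0.622, 0.783, -0.001, 0.001]
ft_force: [-0.3, 0.2, 0.5]
gripper_width: -0.0001
grip_force: 0.0
tag_1_foot 0.68 [362. 279.] [ 0.5937 -0.1902  0.023 ]
tag_2_foot 0.83 [345. 320.] [ 0.589  -0.2363  0.023 ]
tag_5_foot 0.62 [243. 303.] [ 0.4885 -0.242   0.023 ]
red_tag_foot 0.9 [187. 364.] [ 0.437  -0.3339  0.023 ]
3.5 [ 0.54367212 -0.1299255   0.2013461 ] [-0.31  0.22  0.53  1.71 -0.11  1.25  0.49]
```

View pics/w1.png

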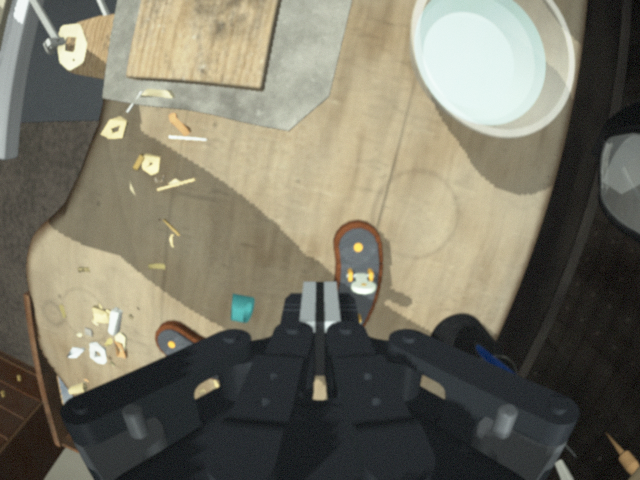

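```bash
python3 - <<'E'
from fit import *
sc=[(0,.5859,-.1865),(1,.5969,-.2392),(2,.5748,-.2776),(4,.5093,-.3335),(5,.442,-.3312)]
si=[(0,.5922,-.1876),(1,.5914,-.2259),(2,.5764,-.2674),(3,.5453,-.2995),(4,.5006,-.3271),(5,.4438,-.3307)]
w=[(0,.5937,-.1902),(1,.589,-.2363),(5,.437,-.3339)]
p,r=fit(w);print(p.round(4),(r*1000).round(1))
p,r=fit(sc+si+w+w);print(p.round(4))
for a in A: print((p[:2]+.12*np.array([np.cos(p[2]+a),np.sin(p[2]+a)])).round(4))
t=np.array([-np.sin(p[2]),np.cos(p[2])]);q=p[:2]+.12*np.array([np.cos(p[2]),np.sin(p[2])])
s=q+.04*t;print('start',s,'heading',np.degrees(p[2])-90)
from plan import rows
rows([(s[0],s[1],.1),(s[0],s[1],.034)],[3,3],[0,0],255)
E
```

```text
[ 0.4724 -0.217   0.2164] [-4.1 -1.   1.7 -0.7  1.3  1.8]
[ 0.4732 -0.2156  0.2275]
[ 0.5901 -0.1885]
[ 0.5918 -0.2342]
[ 0.5762 -0.2772]
[ 0.5457 -0.3112]
[ 0.5046 -0.3314]
[ 0.4404 -0.331 ]
start [ 0.58110919 -0.14955154] heading -76.96610488610561
3.5 [ 0.5437 -0.1299  0.2013] [-0.4 -0.2  0.7] -x heading -76.2
255 -0.009 0.011 0.034 0.0; 255 -0.009 0.011 0.034 0.0; 255 -0.009 0.011 0.034 0.0; 
255 0.0 0.0 0.022 0.0; 255 0.0 0.0 0.022 0.0; 255 0.0 0.0 0.022 0.0;
```

```bash
python3 -m jog '255 -0.009 0.011 0.034 0; 255 -0.009 0.011 0.034 0; 255 -0.009 0.011 0.034 0; 255 0 0 0.022 0; 255 0 0 0 0' | head -2
python3 -m jog '255 0 0 0.022 0; 255 0 0 0.022 0; 255 0 0 0 0; 255 0 0 0 0'|head -4
python3 -c "
from look import look
look('wrist','w2',['tag_1_foot','tag_2_foot','red_tag_foot'])
from plan import rows
rows([],[],[],255)"
```

```text
time_s: 4.0
position: [0.58, -0.1485, 0.074]
time_s: 4.4
position: [0.5825, -0.1493, 0.0348]
tool_rot: [0.618, 0.786, 0.0, 0.0]
ft_force: [-0.4, -0.4, 0.4]
red_tag_foot 0.68 [ 77. 453.] [ 0.4365 -0.3341  0.023 ]
4.6 [ 0.5827 -0.1496  0.0348] [-0.1  0.3 -0.1] -x heading -76.3
```

View pics/w2.png

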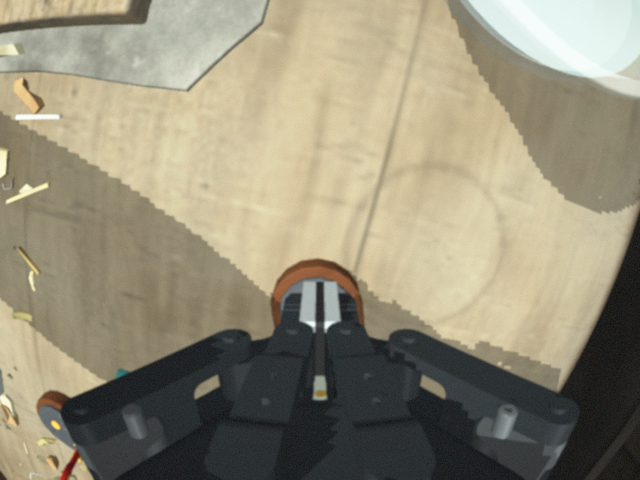

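```bash
python3 -m jog '255 -0.010 0 0 0; 255 -0.010 0 0 0; 255 -0.010 0 0 0; 255 -0.010 0 0 2; 255 -0.010 0 0 4.8' |head -4
python3 -m jog '255 -0.010 0 0 4.8; 255 -0.010 0 0 4.8; 255 -0.010 0 0 4.8; 255 0 0 0 0' |head -4
cat > st.py <<'E'
import numpy as np
from plan import rows
from cell import bot
rows([],[],[],255)
P=bot.observe()['position'];d=P[:2]-np.array([.4732,-.2156]);ph=np.arctan2(d[1],d[0])
print('radius',np.hypot(*d).round(4),'arc past tag1 mm',((.2275-ph)*120).round(1),'wanted heading',(np.degrees(ph)-90).round(1))
E
python3 st.py
python3 -c "
from look import look
look('side','s2',[])
import cv2
i=cv2.imread('pics/s2.png')[190:330,200:420];cv2.imwrite('pics/s2c.png',cv2.resize(i,None,fx=3,fy=3))"
```

```text
time_s: 5.1
position: [0.5934, -0.1992, 0.0332]
tool_rot: [0.665, 0.747, 0.0, -0.0]
ft_force: [-0.7, 0.6, 1.2]
time_s: 5.5
position: [0.5941, -0.2303, 0.0332]
tool_rot: [0.754, 0.657, -0.0, 0.0]
ft_force: [-0.2, -0.2, 0.3]
5.5 [ 0.5941 -0.2303  0.0332] [-0.2 -0.2  0.3] -x heading -97.8
radius 0.1218 arc past tag1 mm 41.8 wanted heading -96.9
```

View pics/s2c.png

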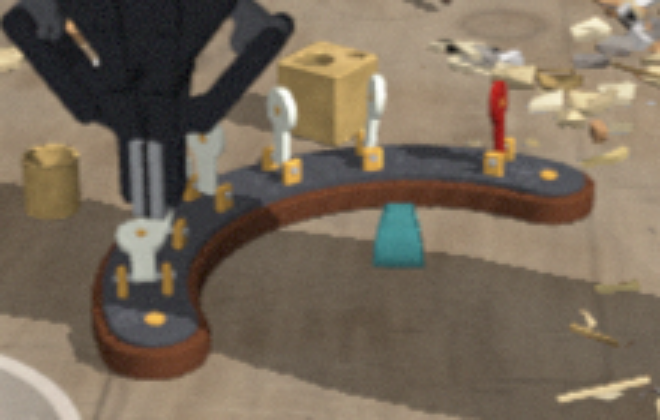

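```bash
python3 -m jog '255 -0.010 0.001 0 5; 255 -0.010 0 0 4.8; 255 -0.010 0 0 4.8; 255 -0.010 0 0 4.8; 255 -0.010 0 0 4.8' |head -4
python3 -m jog '255 -0.010 0 0 4.8; 255 -0.010 0 0 4.8; 255 -0.010 0 0 4.8; 255 0 0 0 0' |head -4
python3 st.py
```

```text
time_s: 6.05
position: [0.5811, -0.2751, 0.0333]
tool_rot: [0.874, 0.486, 0.0, -0.0]
ft_force: [0.8, 2.3, 0.2]
time_s: 6.45
position: [0.5619, -0.3008, 0.0333]
tool_rot: [0.928, 0.373, -0.0, 0.0]
ft_force: [-0.9, 0.1, 0.5]
6.45 [ 0.5619 -0.3008  0.0333] [-0.9  0.1  0.5] -x heading -136.2
radius 0.123 arc past tag1 mm 119.2 wanted heading -133.9
```

```bash
python3 -m jog '255 -0.010 -0.001 0 4.8; 255 -0.010 -0.001 0 4.8; 255 -0.010 -0.001 0 4.8; 255 -0.010 0 0 4.8; 255 -0.010 0 0 4.8' |head -4
python3 -m jog '255 -0.010 0 0 4.8; 255 0 0 0 0' |head -4
python3 st.py
python3 -c "
from look import look
look('side','s3',[])
import cv2
i=cv2.imread('pics/s3.png')[190:330,200:420];cv2.imwrite('pics/s3c.png',cv2.resize(i,None,fx=3,fy=3))"
```

```text
time_s: 6.95
position: [0.5203, -0.3248, 0.0333]
tool_rot: [0.985, 0.173, 0.0, -0.0]
ft_force: [1.3, 1.3, 0.6]
time_s: 7.15
position: [0.51, -0.3286, 0.0333]
tool_rot: [0.991, 0.132, -0.0, -0.0]
ft_force: [0.3, 0.1, 0.8]
7.15 [ 0.51   -0.3286  0.0333] [0.3 0.1 0.8] -x heading -164.9
radius 0.1189 arc past tag1 mm 178.0 wanted heading -161.9
```

View pics/s3c.png

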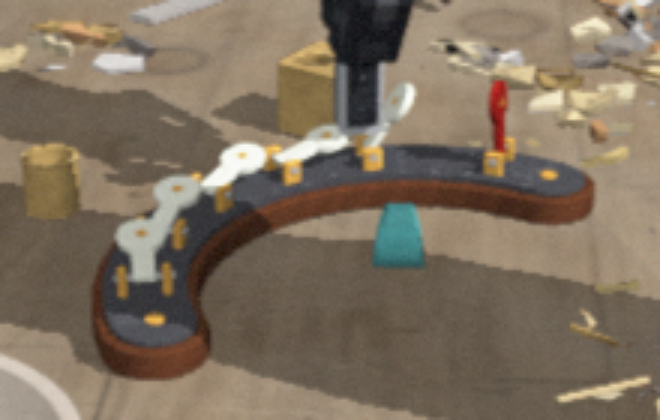

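Tags 1–4 are laid. Tag 5 is part-tipped at crop (395,105), and the red tag at (498,115) is upright and well ahead.

```bash
python3 -m jog '255 -0.010 0 0 4.8; 255 -0.008 0 0 4; 255 -0.006 0 0 2; 255 0 0 0 0' |head -4
python3 st.py
python3 -c "
from look import look
look('side','s4',[])
import cv2
i=cv2.imread('pics/s4.png')[190:330,200:420];cv2.imwrite('pics/s4c.png',cv2.resize(i,None,fx=3,fy=3))"
```

```text
time_s: 7.6
position: [0.4867, -0.3331, 0.0332]
tool_rot: [0.999, 0.038, -0.0, -0.0]
ft_force: [-0.5, -0.2, 0.3]
7.6 [ 0.4867 -0.3331  0.0332] [-0.5 -0.2  0.3] -x heading -175.6
radius 0.1183 arc past tag1 mm 202.0 wanted heading -173.4
```

View pics/s4c.png

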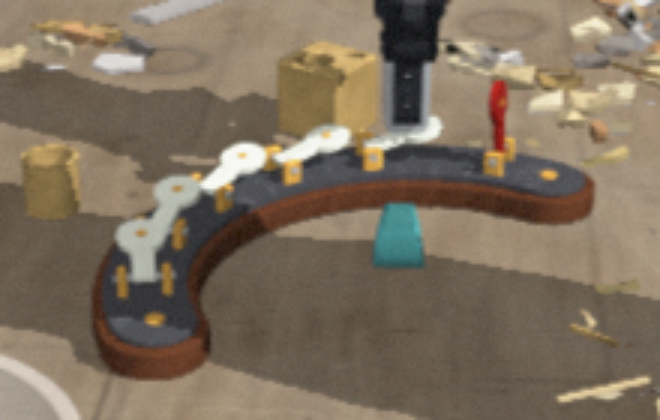

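```bash
python3 -m jog '255 -0.006 0 0 2; 255 0 0 0 0; 255 0.004 0 0 0; 255 0 0 -0.020 0; 255 0 0 -0.040 0' |head -4
python3 -m jog '255 0 0 -0.05 0; 255 0 0 -0.05 0; 255 0 0 -0.03 0; 255 0 0 0 0; 255 0 0 0 0' |head -4
python3 -c "
from look import look
look('side','s5',[])
import cv2
i=cv2.imread('pics/s5.png')[190:330,200:420];cv2.imwrite('pics/s5c.png',cv2.resize(i,None,fx=3,fy=3))"
```

```text
time_s: 8.15
position: [0.4841, -0.3323, 0.0917]
tool_rot: [1.0, 0.02, -0.002, -0.001]
ft_force: [0.6, 0.1, 0.8]
time_s: 8.65
position: [0.4855, -0.3334, 0.2234]
tool_rot: [1.0, 0.02, 0.0, 0.0]
ft_force: [0.0, -0.1, -0.0]
```

View pics/s5c.png

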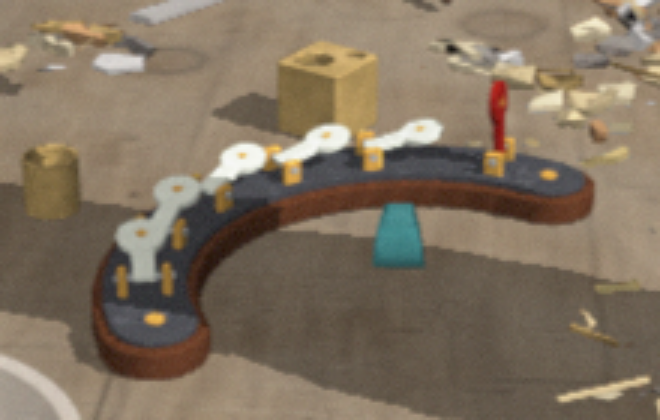

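All five white tags lie flat (heads at crop (140,238) to (425,130)). The red tag stands at (498,115), and nothing else has moved.

```bash
python3 -c "
from cell import job
print(job.finish_job())"
```

```text
the job is handed in; nothing more can be done
None
```

The five white tags were laid down in order toward the red tag, which still stands; the last picture shows the rail, ring, tube and block where they were, the arm finished clear, and the job is handed in (no verdict was returned).

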